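# Put the chromatograph in standby and isolate it for lock-out

### The arm

A 7-joint arm with a two-finger parallel gripper is mounted at the origin on the work surface. World frame = base frame: x ahead of the robot, y to its left, z up, the work surface at z = 0. Lengths are in m, angles in rad, forces in N, time in s.
With the tool pointing down it reaches from about 0.425 to 0.875 m from the base axis. Payload 4.7 kg.
Tool frame: the origin (TCP) lies at the very end of the fingers, on their centre line; the grasp point (between the pads) lies behind it (ctrl.tcp_to_grasp is the y of the grasp point in the tool frame, in m); y points along the fingers, x is the direction in which the jaws open and shut, and the axes are right-handed (so a half turn about y gives the same grasp; the last joint's range is limited). The gripper opens to 87 mm and grips with 3 to 60 N. Pads are 19 mm wide; open, the fingers measure 117 mm over their backs; the gripper's body (75 mm by 190 mm) begins 51 mm behind the grasp point.
Start: joints at [-1.246, 0.321, -0.07, 1.45, 0.023, 1.371, -0.057], TCP at [0.199, 0.619, 0.223] pointing down, gripper open.
Joint ranges: [-2.86, 2.86], [-0.3, 2.09], [-1.38, 1.24], [0.06, 2.45], [-1.56, 4.7], [0.09, 2.05], [-2.69, 2.69]. Speed limits (rad/s): [2.57, 2.57, 3.14, 3.14, 3.14, 3.14, 3.14].

### API

Orientations are given as a rotation vector (axis times angle).
In Python, from bench import ctrl, get_image, workorder gives the robot as it stands.
- The arm moves only by the tool drive_tool, never from a script. Its argument "increments" is text: rows parted by semicolons, each of 5 numbers parted by spaces: the shift along the tool's x, y, z in mm, then the turn about the tool's y in degrees, then the closure in counts, from 0 (fully open) to 255 (shut). In form: tx ty tz yaw fingers; .... A call has 1 to 20 rows; each row shifts and turns the commanded pose from where the row before left it, along the tool's axes as they then stand; what a row does not reach is not made up. A row lasts 1/8 s, in which the tool goes at most 62.5 mm and 10.7 degrees, less where a joint would pass 70% of its speed; a pose out of reach is approached as far as the arm can. A call is refused whole if a number of a shift passes 62.5 or a number of a turn 10.7, either way. A call with a gripper value outside its range is refused whole. The fingers move at their own pace and stop on an object; "squeeze" is the grip in N (left out, the last holds). Time passes only in rows, so rows that do not move let the fingers close. It gives the time, the measured TCP pose, the force and the opening at its end, in the units of the state.
- ctrl.get_state(): the state, without advancing time (a new reading comes with each control period).
- get_image(name): name is "side" or "top"; returns a dict with "img" (384x512x3 uint8, red, green, blue), "mtx" (3x3 intrinsics, pixels), "camera_from_world" (4x4, takes a point from world to camera coordinates). Camera axes: x right, y up, looking along -z (the intrinsics and any distortion apply to the point x, -y, -z); pixel columns grow to the right and rows downward; lengths in m; the calibration is good to about 2 mm. A picture is of the moment at which its call begins. There is no depth.
- workorder.close_job(): hands the job in, once; it reports no verdict.
The state is a dict: "time": time; "joint_positions": joint angles; "qd": joint speeds; "joint_torque": joint torques, N m; "position": TCP position; "tool_rot": TCP orientation; "ft_force": force on the tool from outside, world axes, zero at the start; "torque": the same for the moment, N m; "grip_width": opening from 0.0 (shut) to 1.0 (fully open).
Only numpy, scipy, OpenCV 4.12 (cv2) and the standard library are available. Lean on these libraries where they do the work, as an engineer would, in place of code of your own. Each camera call takes 0.05 s, during which the arm holds its last target.

### The job

Make the bench chromatograph's supply ready to be locked out: first turn the selector knob on the smaller sloping box clockwise until its pointer points at the round stud (standby). Then swing the isolator handle on the larger sloping box clockwise to off and leave it where the padlock hole in its lug lines up with the hole in the fixed hasp plate, so that a 10 mm shackle would pass straight through both. Do not move the handle before the selector is at standby, leave the selector there, do not knock over or shift the other things on the bench, and let go of everything at the end.

Things in the scene. Friction and masses are not known exactly. Their poses are not given: they have to be found in the camera images.
- isolator_box: Larger of two fixed white boxes with a grey panel sloping 27 deg: 260 mm wide (y), 225 deep (x), 40 high in front, 140 at the back. On the left or right of the other box, yaw up to 0.25 rad. Origin at table level under the middle of the panel; x level, from low front to high back; z up. The panel (220 mm up the slope) looks up and to the box's -x, roughly to the robot.
- isolator (a joint): Handle turn, rad, growing clockwise as seen looking at the panel: 0 = on, pointing straight up the slope; starts 0 to 0.3. The holes line up at 1.30 (off, pointing nearly level to the box's -y side). It can overrun to a stop at 1.50. No click at off: it stays where left, held by friction of about 0.25 N m (2 N at the grip).
- handle_grip (a point): Where to pinch the isolator handle: on its straight black bar (155 mm from pivot to free end, 20 wide, 22 thick, 22 to 44 mm off the panel), 125 mm from the pivot axis, 33 mm off the panel. x points out along the bar (the pivot axis lies 125 mm along -x), z straight out of the panel (parallel to the pivot axis), y across the 20 mm width.
- handle_eye (a point): Centre of the 15 mm padlock hole in the steel lug (4 mm plate, 34 by 50 mm) on the handle's clockwise side, 75 mm from the pivot along the bar and 34 mm beside the bar's centre line (its -y). Axes of handle_grip. The point is 15 mm off the panel, just under the lug.
- hasp_eye (a point): Centre of the 15 mm hole in the fixed steel hasp plate (sized as the lug, top 14 mm off the panel), near the panel's low edge; the lug passes 2 mm above it. The point is 15 mm off the panel, where handle_eye comes when the holes line up. Axes of the box.
- selector_box: The smaller fixed sloping box: like the larger, with the same depth, slope, origin and axes, but 180 mm wide. Round the knob, 56 mm from its axis, are four raised black marks 0.6 rad apart: three 18 mm bars and, third clockwise, a round stud 16 mm across (standby), 0.3 rad clockwise of straight up the slope.
- selector (a joint): Knob turn, rad, growing clockwise as seen looking at the panel: the marks are at 0, 0.6, 1.2 (round stud) and 1.8. Friction of about 0.05 N m holds it wherever it is left; no click. Starts between 0 and 0.65. Stops at -0.1 and 1.9.
- knob_grip (a point): On the knob's axis (panel centre), 29 mm off the panel, in the middle of its grip bar (16 mm wide, 58 long, 11 to 41 mm off the panel, on a 68 mm disc; nose and white line at the pointer end). z straight out of the panel, along the knob's axis; x and y turn with the knob: the bar's pointer end always lies along (cos 0.9, sin 0.9, 0) of this frame.
- padlock: Bystander: brass padlock lying flat at the left, outside the boxes, 95 mm long. Origin under its middle.
- jar: Bystander: amber jar, 42 mm across, 70 mm high, standing between the two boxes. Origin at the centre of its foot.
- wrench: Bystander: steel wrench lying at the right, outside the boxes.
- reagent: Bystander: amber bottle, 72 mm across, 170 mm high, behind the boxes. Origin at the centre of its foot.
- beaker: Bystander: glass beaker, 80 mm across, 100 mm high, behind the boxes. Origin at the centre of its foot.

How it is judged:
By the outcome, as a careful person would: the job done as asked, in the order asked, and still so for the second after the job is handed in, with the robot touching nothing.
It also fails if it takes over 51 s, if anything falls off the work surface, if the arm or the gripper's body presses on something with over 40 N, if the wrist force passes 120 N, or if a joint passes its speed limit or range.

## Working session

There is one attempt and no reset: what is moved stays moved. The work goes in short steps, Python scripts to look and compute and a tool call to move; the robot and the scene stay as the last step left them, time stands still between calls to the robot, and variables do not carry over. Pictures are saved under pics/ and viewed, and the job is handed in when it is done.

Besides the shell and the picture viewer there is one more tool, called after "Emit:" in YAML: its name, and indented under it one key for each argument. drive_tool: Moves the arm, as the interface text tells. Its arguments: {"type":"object","properties":{"increments":{"type":"string"},"squeeze":{"type":"number"}},"required":["increments"]}

```bash
mkdir -p pics; ls; python3 - <<'E'
from bench import ctrl,get_image,workorder
import cv2
for n in("side","top"):
    d=get_image(n); cv2.imwrite(f"pics/{n}0.png",d["img"][:,:,::-1]); print(d["mtx"],d["camera_from_world"],[k for k in d])
print(ctrl.get_state(),ctrl.tcp_to_grasp)
E
```

```text
pics
[[404.38086684   0.         248.10596578]
 [  0.         404.38086684 191.0189711 ]
 [  0.           0.           1.        ]] [[-0.99372043 -0.10961607 -0.02245032  0.62901242]
 [ 0.04568859 -0.5806684   0.81285716 -0.14310917]
 [-0.1021384   0.80672705  0.58203025 -1.17326205]
 [ 0.          0.          0.          1.        ]] ['img', 'mtx', 'camera_from_world']
[[454.37945231   0.         258.34966264]
 [  0.         454.37945231 193.703598  ]
 [  0.           0.           1.        ]] [[-0.02838592 -0.99957587 -0.00650507  0.01809917]
 [ 0.99531579 -0.0288654   0.09226741 -0.61874732]
 [-0.09241605 -0.00385551  0.99571302 -1.48596045]
 [ 0.          0.          0.          1.        ]] ['img', 'mtx', 'camera_from_world']
{'time': 0.1, 'joint_positions': array([-1.24588077,  0.32178771, -0.07010599,  1.45154774,  0.02259046,
        1.37081269, -0.0569312 ]), 'qd': array([-0.00103067, -0.00088993,  0.00029653, -0.00513063, -0.00040941,
       -0.00179578, -0.00020157]), 'joint_torque': array([ 2.27121012e-05, -4.92567372e+01, -4.05769022e-01, -3.13399494e+01,
       -6.41850941e-02,  3.94193397e-02,  5.60399837e-05]), 'position': array([0.19867042, 0.6183689 , 0.22154847]), 'tool_rot': array([-1.34148388, -0.97627754,  0.97857025]), 'ft_force': array([ 0.32333963, -0.17732928,  0.51690281]), 'torque': array([ 0.00910424, -0.01426235, -0.03944142]), 'grip_width': 0.9990205893088784} -0.0187
```

View pics/side0.png

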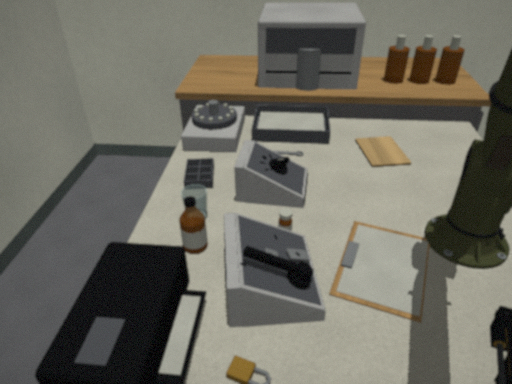

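View pics/top0.png

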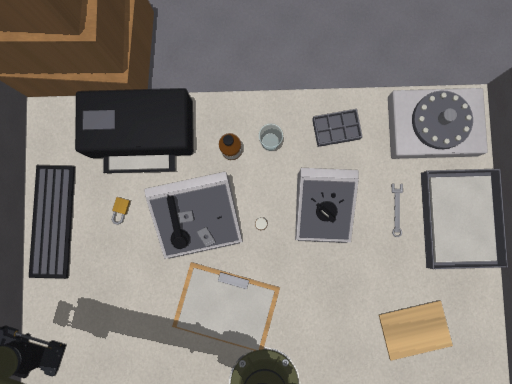

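```bash
python3 - <<'E'
import cv2
t=cv2.imread("pics/top0.png"); s=cv2.imread("pics/side0.png")
def crop(im,x,y,w,h,n,k=6):
    cv2.imwrite(n,cv2.resize(im[y:y+h,x:x+w],None,fx=k,fy=k,interpolation=cv2.INTER_CUBIC))
crop(t,140,165,110,98,"pics/tA.png")
crop(t,285,160,80,90,"pics/tB.png")
crop(s,215,205,120,125,"pics/sA.png",4.8 and 4)
crop(s,225,130,100,80,"pics/sB.png")
E
```

```text
(no output)
```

View pics/tA.png

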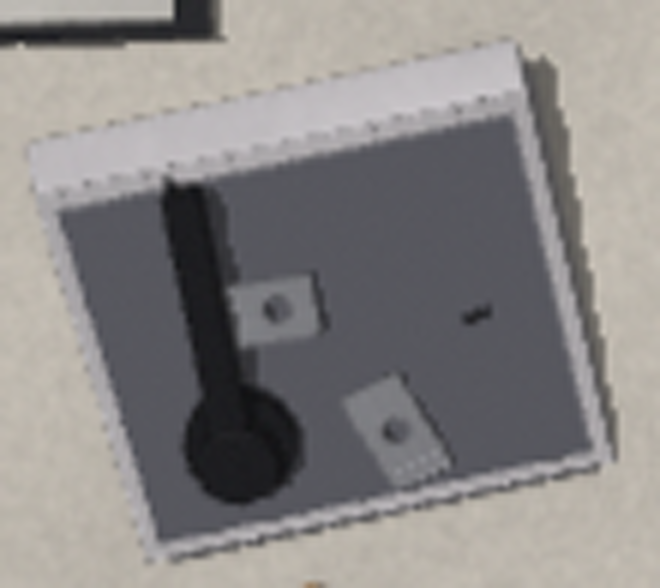

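View pics/tB.png

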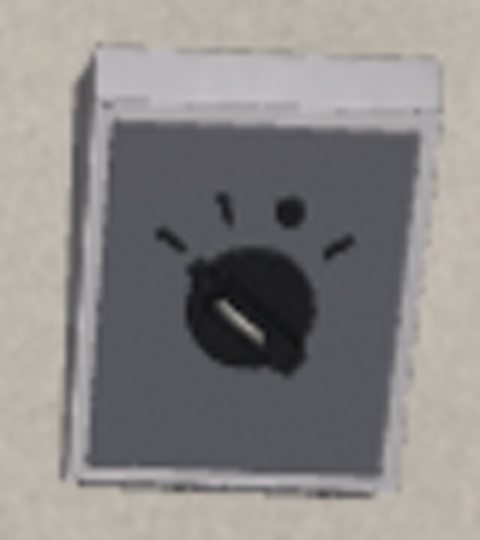

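View pics/sA.png

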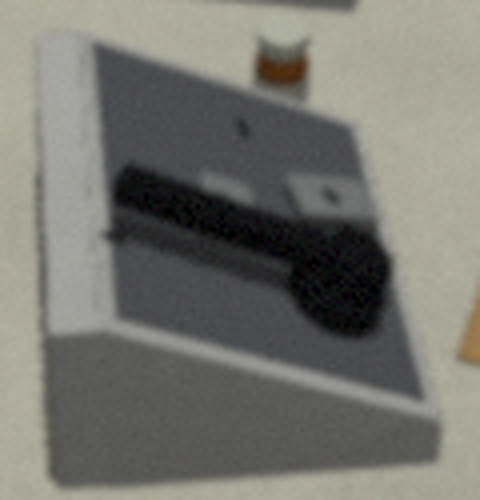

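View pics/sB.png

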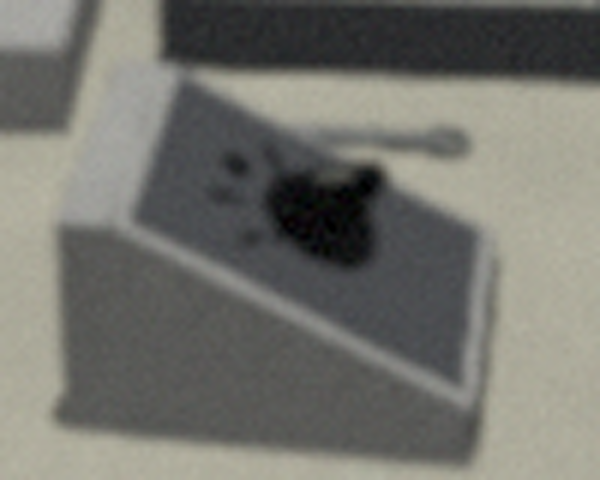

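```bash
cat > h.py <<'E'
import numpy as np, cv2
from scipy.optimize import least_squares
from bench import ctrl,get_image,workorder
def calib():
    return {n:(lambda d:(d["mtx"],d["camera_from_world"]))(get_image(n)) for n in("side","top")}
C=np.load("cal.npy",allow_pickle=True).item() if __import__("os").path.exists("cal.npy") else None
def proj(n,P):
    K,T=C[n]; P=np.atleast_2d(P); c=P@T[:3,:3].T+T[:3,3]
    q=np.c_[c[:,0],-c[:,1],-c[:,2]]@K.T; return q[:,:2]/q[:,2:]
A=np.deg2rad(27); U=np.array([np.cos(A),0,np.sin(A)]); N=np.array([-np.sin(A),0,np.cos(A)]); Y=np.array([0,1.,0])
def w(box,P): # box x,y,yaw
    c,s=np.cos(box[2]),np.sin(box[2]); R=np.array([[c,-s,0],[s,c,0],[0,0,1]])
    return np.atleast_2d(P)@R.T+np.array([box[0],box[1],0])
def pan(u,v,n): return np.array([0,0,.090])+u*U+v*Y+n*N
def hd(th): return np.cos(th)*U-np.sin(th)*Y
def hy(th): return np.cos(th)*Y+np.sin(th)*U
E
cat > fit.py <<'E'
from h import *
def up(p,x0,y0,k): return [(p[0]+.5)/k-.5+x0,(p[1]+.5)/k-.5+y0]
def corners(W): 
    h=W/2
    return dict(BL=(.127,h,.14),BR=(.127,-h,.14),CL=(.098,h,.14),CR=(.098,-h,.14),FL=(-.098,h,.04),FR=(-.098,-h,.04),fl=(-.098,h,0),bl=(.127,h,0))
tA=dict(BL=(28,148),BR=(518,40),FL=(155,553),FR=(608,462)); sA=dict(BL=(48,332),BR=(38,38),FL=(438,415),fl=(438,460),bl=(52,486))
tB=dict(BL=(97,45),BR=(441,58),FL=(68,483),FR=(395,492)); sB=dict(BL=(60,222),BR=(115,65),FL=(472,403),FR=(492,235),bl=(60,425),fl=(468,458))
def f(W,t,to,s,so,x0,extra=None):
    c=corners(W); L=[("top",c[k],up(p,*to)) for k,p in t.items()]+[("side",c[k],up(p,*so)) for k,p in s.items()]
    names=list(t)+list(s)
    def r(x): return np.concatenate([(proj(n,w(x[:3],P))[0]-q) for n,P,q in L]+([extra(x)] if extra else []))
    o=least_squares(r,x0,loss="soft_l1",f_scale=1.); 
    return o,names
def exA(x): # pivot u,v, theta
    pu,pv,th=x[3:]
    P=[pan(pu,pv,0)+.075*hd(th)-.034*hy(th)+.020*N, pan(pu,pv,0)+.075*hd(1.3)-.034*hy(1.3)+.014*N]
    Q=[up((278,309),140,165,6),up((397,430),140,165,6)]
    r=[proj("top",w(x[:3],p))[0]-q for p,q in zip(P,Q)]
    P=pan(pu,pv,0)+.155*hd(th)+.044*N; r.append(proj("top",w(x[:3],P))[0]-up((184,186),140,165,6))
    r.append(proj("side",w(x[:3],pan(pu,pv,0)+.075*hd(1.3)-.034*hy(1.3)+.014*N))[0]-up((332,194),215,205,4))
    return np.concatenate(r)
def exB(x):
    r=[]
    for a,q in zip((-.9,-.3,.3,.9),((171,240),(225,210),(290,212),(340,246))):
        r.append(proj("top",w(x[:3],.056*hd(a)+pan(0,0,.003)))[0]-up(q,285,160,6))
    return np.concatenate(r)
if __name__=="__main__":
    np.set_printoptions(precision=4,suppress=True)
    C0=calib(); np.save("cal.npy",C0); import h; h.C=C0
    o,n=f(.26,tA,(140,165,6),sA,(215,205,4),[.6,.2,.2,-.06,0.05,.1],exA); print(o.x,n); print(o.fun.reshape(-1,2))
    a=o.x
    o,n=f(.18,tB,(285,160,6),sB,(225,130,6),[.6,-.2,0.],exB); print(o.x,n); print(o.fun.reshape(-1,2))
    np.save("fit.npy",{"A":a,"B":o.x})
E
python3 fit.py
```

```text
[ 0.5363  0.2035  0.1775 -0.044   0.061   0.0847] ['BL', 'BR', 'FL', 'FR', 'BL', 'BR', 'FL', 'fl', 'bl']
[[-0.4556 -1.7691]
 [ 0.1468 -0.8601]
 [-1.2685  0.939 ]
 [ 1.0943 -0.2327]
 [-0.4312 -1.1749]
 [-0.222  -2.5775]
 [ 1.2546  0.626 ]
 [-0.2375  0.184 ]
 [ 1.7762  0.4561]
 [ 0.3376 -0.3816]
 [-0.3408 -0.376 ]
 [-0.0427  0.662 ]
 [ 0.1112 -0.0398]]
[ 0.5563 -0.214  -0.0644] ['BL', 'BR', 'FL', 'FR', 'BL', 'BR', 'FL', 'FR', 'bl', 'fl']
[[-0.5138 -0.3287]
 [ 0.2569 -0.4826]
 [-0.1726 -0.7407]
 [ 0.3436 -0.2486]
 [-0.5437 -0.7492]
 [ 0.6514 -1.7263]
 [ 1.0596  0.8145]
 [ 0.8858 -1.0587]
 [ 1.2463  1.0147]
 [ 1.0078  1.5246]
 [ 0.0948 -0.2322]
 [ 0.2525 -0.4319]
 [-0.0135 -0.3931]
 [-0.1969 -0.2473]]
```

```bash
cat > ov.py <<'E'
from h import *
import sys
def draw(im,n,x0,y0,wd,ht,k,segs,fn):
    c=cv2.resize(im[y0:y0+ht,x0:x0+wd],None,fx=k,fy=k,interpolation=cv2.INTER_CUBIC)
    for a,b,col in segs:
        p=[tuple(int(round(t)) for t in (proj(n,q)[0]-[x0,y0]+.5)*k-.5) for q in(a,b)]
        cv2.line(c,p[0],p[1],col,1,cv2.LINE_AA)
    cv2.imwrite(fn,c)
def box(b,W):
    h=W/2; B={k:w(b,v)[0] for k,v in dict(BL=(.127,h,.14),BR=(.127,-h,.14),CL=(.098,h,.14),CR=(.098,-h,.14),FL=(-.098,h,.04),FR=(-.098,-h,.04),fl=(-.098,h,0),bl=(.127,h,0)).items()}
    return [(B[s[:2]],B[s[2:]],(0,255,255)) for s in("BLBR","BLCL","BRCR","CLCR","CLFL","CRFR","FLFR","FLfl","flbl","blBL")]
def circ(b,u,v,n,r,col,m=24):
    t=np.linspace(0,2*np.pi,m+1); P=[w(b,pan(u+r*np.cos(a),v+r*np.sin(a),n))[0] for a in t]
    return [(P[i],P[i+1],col) for i in range(m)]
def handle(b,pu,pv,th):
    o=pan(pu,pv,0); s=[]
    def pl(pts,col): 
        P=[w(b,p)[0] for p in pts]; return [(P[i],P[(i+1)%len(P)],col) for i in range(len(P))]
    d,y=hd(th),hy(th)
    s+=pl([o+.044*N+.01*y,o+.155*d+.01*y+.044*N,o+.155*d-.01*y+.044*N,o-.01*y+.044*N],(0,255,0))
    e=o+.075*d-.034*y+.02*N; eo=e-o; s+=circ(b,pu+eo@U,pv+eo@Y,.020,.0075,(0,0,255))
    e=.075*hd(1.3)-.034*hy(1.3); s+=circ(b,pu+e@U,pv+e@Y,.014,.0075,(255,0,255))
    s+=circ(b,pu,pv,.022,.005,(255,255,0)); return s
def knob(b,th):
    s=[]
    for i,a in enumerate((-.9,-.3,.3,.9)): 
        p=.056*hd(a); s+=circ(b,p@U,p@Y,.003,.008 if i==2 else .003,(0,0,255))
    s+=circ(b,0,0,.011,.034,(0,255,0)); d,y=hd(th-.9),hy(th-.9)
    P=[w(b,pan(0,0,.041)+i*.029*d+j*.008*y)[0] for i,j in((1,1),(1,-1),(-1,-1),(-1,1))]
    s+=[(P[i],P[(i+1)%4],(255,255,0)) for i in range(4)]; s.append((P[0],P[1],(0,0,255)))
    return s
E
cat > ov1.py <<'E'
from ov import *
F=np.load("fit.npy",allow_pickle=True).item(); a,b=F["A"],F["B"]
th=float(sys.argv[1]); tg=sys.argv[2]; img=sys.argv[3]
t=cv2.imread(f"pics/top{img}.png"); s=cv2.imread(f"pics/side{img}.png")
sa=box(a,.26)+handle(a[:3],*a[3:6]); sb=box(b,.18)+knob(b[:3],th)
draw(t,"top",140,165,110,98,5,sa,"pics/1.png"); draw(t,"top",285,160,80,90,5,sb,"pics/2.png")
draw(s,"side",215,205,120,125,4,sa,"pics/3.png"); draw(s,"side",225,130,100,80,5,sb,"pics/4.png")
I=[cv2.imread(f"pics/{i}.png") for i in(1,2,3,4)]
def st(p,q):
    H=max(p.shape[0],q.shape[0]); return np.hstack([cv2.copyMakeBorder(z,0,H-z.shape[0],0,0,0) for z in(p,q)])
p=st(I[0],I[1]);q=st(I[2],I[3])
cv2.imwrite(f"pics/ovt{tg}.png",cv2.resize(p,None,fx=.8,fy=.8) if p.shape[1]>1000 else p); cv2.imwrite(f"pics/ovs{tg}.png",q)
print(p.shape,q.shape)
E
python3 ov1.py 0.2 0 0
```

```text
(490, 950, 3) (500, 980, 3)
```

View pics/ovt0.png

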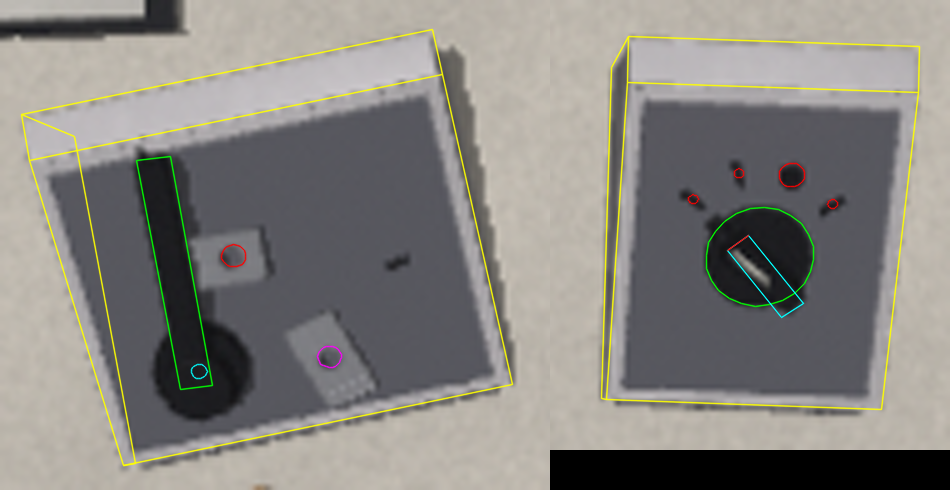

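View pics/ovs0.png

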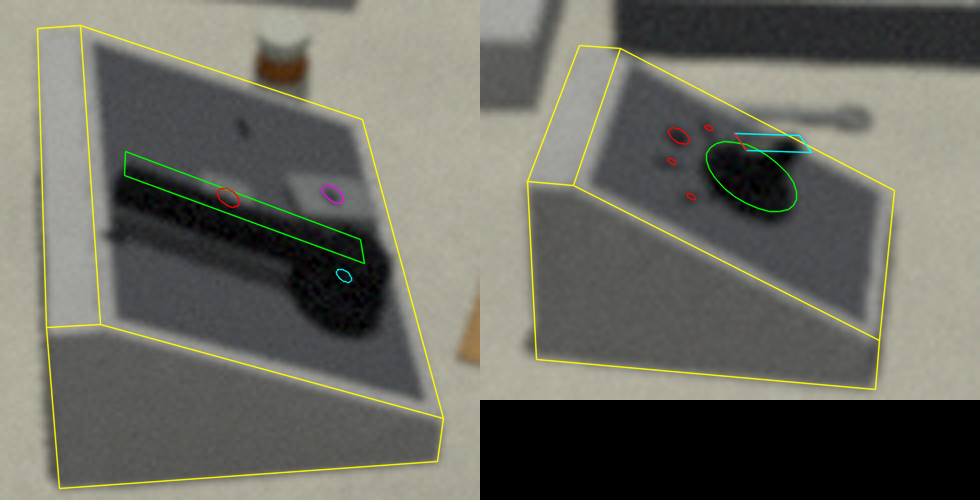

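```bash
cat >> h.py <<'E'
from scipy.spatial.transform import Rotation as Ro
def tool():
    s=ctrl.get_state(); return np.array(s["position"]),Ro.from_rotvec(s["tool_rot"]).as_matrix(),s
def delta(P):
    p,R,s=tool(); return R.T@(np.asarray(P)-p)*1000
E
python3 - <<'E'
from h import *
np.set_printoptions(precision=4,suppress=True)
p,R,s=tool(); print(R); F=np.load("fit.npy",allow_pickle=True).item(); b=F["B"];a=F["A"]
print("knob tcp",w(b,pan(0,0,.027)), "bar dir",w([0,0,b[2]],hd(.1-.9)),w([0,0,b[2]],hd(.3)))
for P in ((.5,.45,.33),(.56,-.1,.33)): print(delta(P))
print("grip",w(a[:3],pan(a[3],a[4],.033)+.125*hd(a[5])),w(a[:3],pan(a[3],a[4],.033)+.125*hd(1.3)),w(a[:3],pan(a[3],a[4],0)))
E
```

```text
[[ 0.3058 -0.0003 -0.9521]
 [ 0.9521 -0.0012  0.3058]
 [-0.0012 -1.     -0.0001]]
knob tcp [[ 0.5441 -0.2132  0.1141]] bar dir [[0.6656 0.6759 0.3163]] [[ 0.8304 -0.3497  0.4337]]
[ -68.4247 -108.0365 -338.3648]
[-573.7217 -107.4057 -563.6969]
grip [[0.5833 0.2632 0.156 ]] [[0.5228 0.1407 0.1146]] [[0.4869 0.2567 0.07  ]]
```

Emit:
drive_tool:
  increments: "0 -54 0 0 0; 0 -54 0 0 0; -11.4 0 -56.4 0 0; -11.4 0 -56.4 0 0; -11.4 0 -56.4 0 0; -11.4 0 -56.4 0 0; -11.4 0 -56.4 0 0; -11.4 0 -56.4 0 0"

```text
time: 1.2
position: [0.5014, 0.4492, 0.3305]
tool_rot: [-1.34, -0.977, 0.977]
ft_force: [-0.5, 0.4, 0.4]
grip_width: 0.999
```

Emit:
drive_tool:
  increments: "-56 0 -22 0 138; -56 0 -22 0 138; -56 0 -22 0 138; -56 0 -22 0 138; -56 0 -22 0 138; -56 0 -22 0 138; -56 0 -22 0 138; -56 0 -22 0 138; -56 0 -22 0 138; -56 0 -22 0 138; -56 0 -22 0 138; 0 0 0 -10.5 138; 0 0 0 -10.5 138; 0 0 0 -10.5 138; 0 0 0 -10.5 138; 0 0 0 -10.5 138; 0 0 0 -10.5 138"

```text
time: 3.32
position: [0.5425, -0.2095, 0.3281]
tool_rot: [-0.778, -1.709, 1.712]
ft_force: [0.9, -0.9, -1.1]
grip_width: 0.458
```

```bash
cat > snap.py <<'E'
from h import *
import sys
np.set_printoptions(precision=4,suppress=True)
t=sys.argv[1]
for n in("side","top"): cv2.imwrite(f"pics/{n}{t}.png",get_image(n)["img"][:,:,::-1])
p,R,s=tool(); print(p,"x",R[:,0],"z",R[:,2],"ang",np.degrees(np.arctan2(R[1,0],R[0,0])),s["time"],s["grip_width"],s["ft_force"],s["joint_positions"],proj("top",p),proj("side",p))
E
python3 snap.py 1
```

```text
[ 0.5423 -0.2097  0.3281] x [-0.6511  0.759   0.0048] z [-0.759  -0.6511  0.001 ] ang 130.62621792871215 3.425 0.45747793699848455 [-0.6869  0.0732  0.23  ] [ 0.0999  0.147   0.2565  1.4595 -0.0387  1.5446  2.6347] [[337.364  209.7448]] [[283.538  100.4977]]
```

View pics/top1.png

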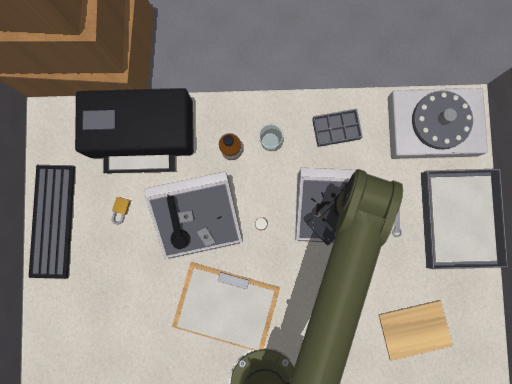

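View pics/side1.png

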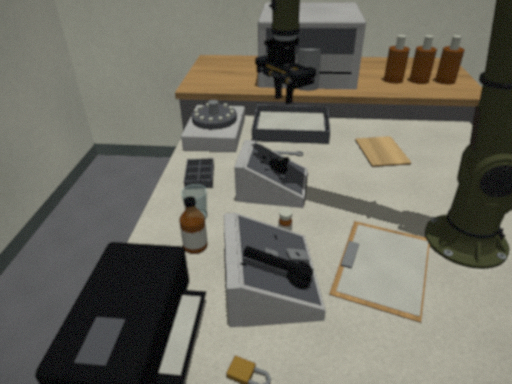

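Emit:
drive_tool:
  increments: "0 0 0 4 138; -3.9 44 0.6 0 138; 0 44 0 0 138; 0 44 0 0 138; 0 44 0 0 138; 0 0 0 0 138"

```text
time: 4.18
position: [0.5405, -0.2135, 0.1492]
tool_rot: [-0.827, -1.654, 1.659]
ft_force: [0.5, -0.4, 0.8]
grip_width: 0.462
```

```bash
python3 snap.py 2; python3 - <<'E'
import cv2
s=cv2.imread("pics/side2.png")[100:220,215:335]; t=cv2.imread("pics/top2.png")[150:260,270:380]
import numpy as np
r=lambda i:cv2.resize(i,(550,550) if 0 else (400,400),interpolation=2)
cv2.imwrite("pics/c2.png",np.hstack([r(s),r(t)]))
E
```

```text
[ 0.5439 -0.2145  0.1539] x [-0.5941  0.8044  0.0017] z [-0.8044 -0.5941  0.0023] ang 126.44508917676848 4.275 0.45901852125021936 [ 0.0582 -0.1987  0.5877] [ 0.0967  0.2285  0.2685  1.716  -0.0633  1.2082  2.5881] [[329.3715 212.4482]] [[281.5699 150.5431]]
```

View pics/c2.png

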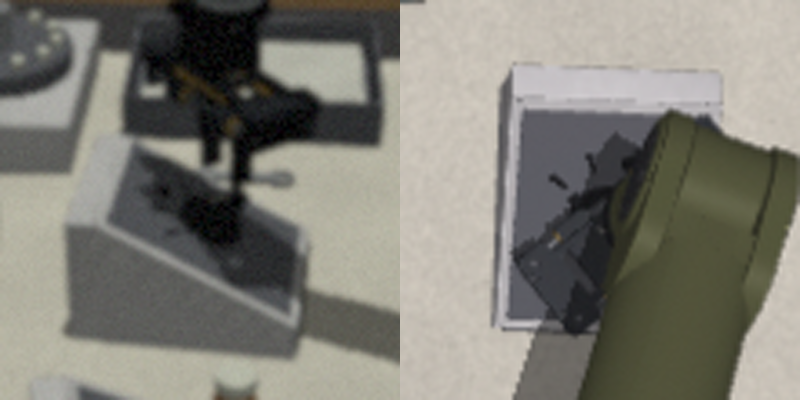

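Emit:
drive_tool:
  increments: "0 15 0 0 138; 0 15 0 0 138; 0 8 0 0 138; 0 0 0 0 138"
  squeeze: 12

```text
time: 4.78
position: [0.5426, -0.2137, 0.1136]
tool_rot: [-0.831, -1.659, 1.661]
ft_force: [-0.6, 0.6, 0.2]
grip_width: 0.458
```

Emit:
drive_tool:
  increments: "0 0 0 0 230; 0 0 0 0 230; 0 0 0 0 230; 0 0 0 0 230; 0 0 0 0 230"

```text
time: 5.4
position: [0.5423, -0.2106, 0.1151]
tool_rot: [-0.826, -1.662, 1.658]
ft_force: [-5.3, 7.0, 5.8]
grip_width: 0.229
```

```bash
python3 snap.py 3; python3 - <<'E'
import cv2
s=cv2.imread("pics/side3.png")[100:220,215:335]; t=cv2.imread("pics/top3.png")[150:260,270:380]
import numpy as np
r=lambda i:cv2.resize(i,(400,400),interpolation=2)
cv2.imwrite("pics/c3.png",np.hstack([r(s),r(t)]))
E
```

```text
[ 0.5423 -0.2106  0.1152] x [-0.5966  0.8025  0.0087] z [-0.8025 -0.5966  0.0019] ang 126.62480588779253 5.5 0.2241251290082903 [-5.2477  5.6023  6.1175] [ 0.1039  0.2606  0.2586  1.7591 -0.0761  1.1396  2.5966] [[326.3042 213.631 ]] [[281.706  161.3898]]
```

View pics/c3.png

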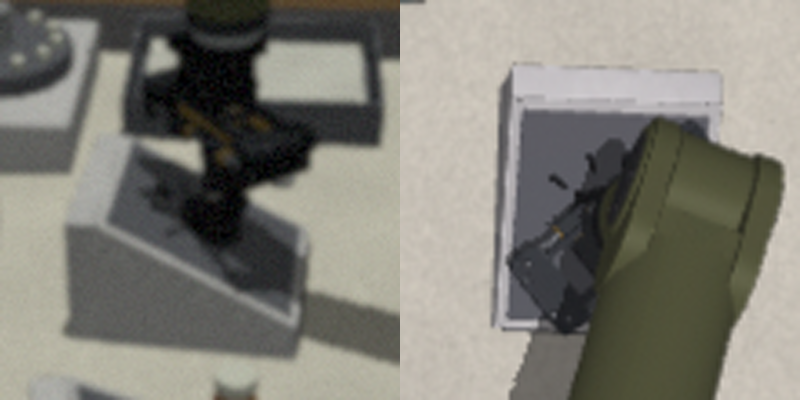

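Emit:
drive_tool:
  increments: "3 0 0 8 230; 0 0 0 10 230; 0 0 0 10 230; 0 0 0 0 230"

```text
time: 6.0
position: [0.542, -0.211, 0.116]
tool_rot: [-1.132, -1.317, 1.318]
ft_force: [-1.6, 1.8, 5.3]
grip_width: 0.191
```

Emit:
drive_tool:
  increments: "0 0 0 10 230; 0 0 0 10 230; 0 0 0 10.4 230; 0 0 0 0 230; 0 0 0 0 230"

```text
time: 6.62
position: [0.542, -0.2114, 0.1153]
tool_rot: [-1.363, -0.925, 0.927]
ft_force: [-1.1, 0.9, 4.8]
grip_width: 0.2
```

```bash
python3 snap.py 4
```

```text
[ 0.542  -0.2115  0.1153] x [0.3705 0.9288 0.0001] z [-0.9288  0.3705  0.0026] ang 68.25567592177505 6.725 0.1972014170402464 [0.0318 1.0894 5.7503] [-0.007   0.2631  0.3871  1.7681 -0.1087  1.134   1.6056] [[326.5888 213.7102]] [[281.8025 161.2288]]
```

Emit:
drive_tool:
  increments: "0 0 0 1 230; 0 0 0 0 138; 0 0 0 0 138; 0 0 0 0 138; 0 -30 0 0 138; 0 -60 0 0 138; 0 -60 0 0 138; 0 -60 0 0 138; 56.8 0 20 0 255; 56.8 0 20 0 255; 56.8 0 20 0 255; 56.8 0 20 0 255; 56.8 0 20 0 255; 56.8 0 20 0 255; 56.8 0 20 0 255; 56.8 0 20 0 255; 56.8 0 20 0 255; 0 0 0 0 255"

```text
time: 8.98
position: [0.5725, 0.3361, 0.3226]
tool_rot: [-1.362, -0.913, 0.921]
ft_force: [0.7, -0.5, -0.4]
grip_width: 0.006
```

```bash
python3 snap.py 5; python3 ov1.py 1.2 5 5
```

```text
[0.575  0.3295 0.3239] x [ 0.3874  0.9219 -0.0024] z [-0.9219  0.3874  0.0042] ang 67.20689374339639 9.075 0.0030468922263933522 [-0.5668 -1.0559 -0.5322] [-0.5865  0.3275  0.037   1.2434 -0.0139  1.5753  0.6215] [[135.3235 203.4463]] [[255.5286 214.37  ]]
(490, 950, 3) (500, 980, 3)
```

View pics/ovt5.png

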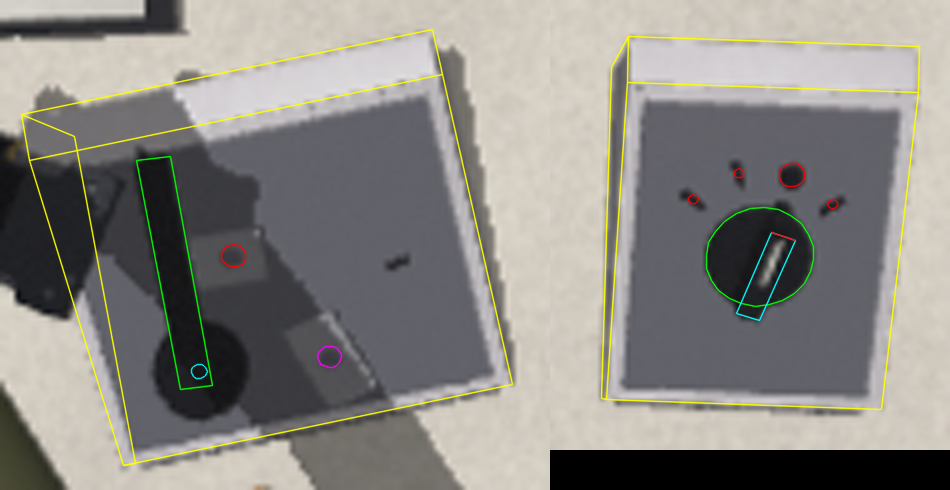

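View pics/ovs5.png

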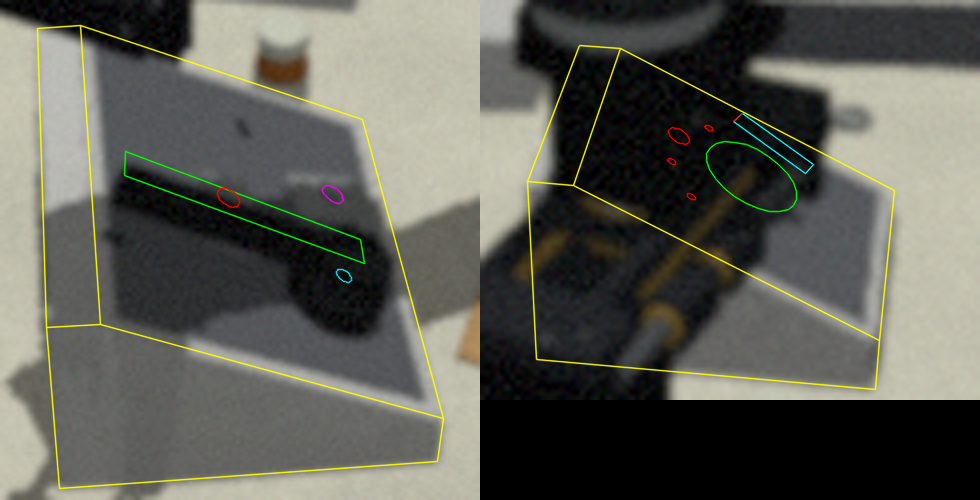

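```bash
cat > kn.py <<'E'
from ov import *
b=np.load("fit.npy",allow_pickle=True).item()["B"]
t=cv2.imread(f"pics/top{sys.argv[1]}.png")
draw(t,"top",305,180,50,45,13,[],"pics/k1.png")
g=cv2.cvtColor(t,cv2.COLOR_BGR2GRAY).astype(float)[195:222,322:345]
print(g[5:25,3:20].astype(int))
E
python3 kn.py 5
```

```text
[[ 99  98  99  98  94  55  55  70  98  98  99  99  99  98  95  68  54]
 [ 60  52  54  57  58  26  32  42  77  99  99  98  99  95  59  39  34]
 [ 38  36  34  34  34  28  32  39  68  99  99  99 100  94  38  54  90]
 [ 35  35  34  29  28  35  33  34  49  87  99  99  99  96  78  93  98]
 [ 34  32  31  27  28  32  32  33  34  53  87  99  98  98  97  98  98]
 [ 32  32  29  27  26  30  29  29  32  36  59  99  99  99  99  99  99]
 [ 32  29  23  22  27  26  28  28  32  32  40  76  99  99  99  98  99]
 [ 32  27  25  24  34  28  26  28  30  32  33  54  99  99  99  99  99]
 [ 30  25  25  30  41  75  99  33  31  32  31  42  78 100  98  99  98]
 [ 26  25  25  32  69 139  80  33  31  34  34  40  72  98  98  99  98]
 [ 24  25  28  41  91 147  45  34  33  32  34  37  62  98  99  99  99]
 [ 24  22  32  69 143 119  32  31  33  32  32  35  55  99  99  98  98]
 [ 24  26  31  90 180  60  32  34  32  33  33  39  69  99  99  99  98]
 [ 26  30  48 106 156  32  31  30  32  35  33  45  82  98  99  99  99]
 [ 26  33  70 142  93  33  31  31  31  33  33  45  84  98  99  98  99]
 [ 27  42  89 147  43  33  33  31  32  33  39  67  96  99  99  99  98]
 [ 34  55 108  93  32  32  32  32  32  31  48  94  99  99  98  99  98]
 [ 32  40  61  44  32  33  33  32  33  42  80  99  98 100  99  99 100]
 [ 33  33  32  32  29  33  34  32  45  79  96  99  99  98  98  99  98]
 [ 33  32  32  33  32  35  34  49  79  96  99  99  99  99  98  99  99]]
```

View pics/k1.png

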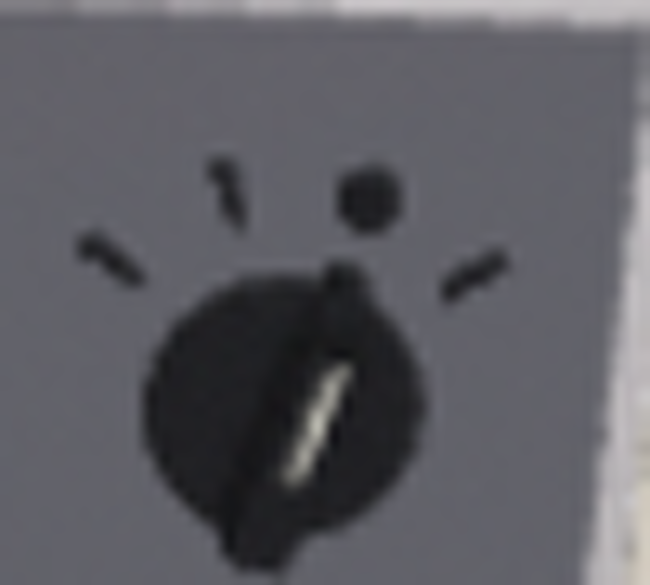

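```bash
cat > kn2.py <<'E'
from ov import *
b=np.load("fit.npy",allow_pickle=True).item()["B"]
for k in sys.argv[1:]:
    g=cv2.cvtColor(cv2.imread(f"pics/top{k}.png"),cv2.COLOR_BGR2GRAY).astype(float)
    m=np.zeros_like(g); m[202:222,318:334]=1
    W=np.clip(g-42,0,None)*m
    # keep only bright component
    n,l=cv2.connectedComponents((W>0).astype(np.uint8)); 
    best=max(range(1,n),key=lambda i:W[l==i].max()); W=W*(l==best)
    y,x=np.nonzero(W); q=W[y,x]; c=np.array([np.average(x,weights=q),np.average(y,weights=q)])
    M=np.cov(np.array([x,y]),aweights=q); e,v=np.linalg.eigh(M); d=v[:,1]*-np.sign(v[1,1])
    a=np.arctan2(d[0],-d[1])
    th=np.linspace(-.2,1.9,2101)
    def ang(t):
        p=proj("top",w(b[:3],pan(0,0,.041)))[0]; r=proj("top",w(b[:3],pan(0,0,.041)+.02*hd(t-.9)))[0]-p; return np.arctan2(r[0],-r[1])
    A=[ang(t) for t in th]; print(k,"line c",c,"model c",proj("top",w(b[:3],pan(0,0,.041)))[0],"ang",a,"theta",th[np.argmin(np.abs(np.array(A)-a))], len(x))
E
python3 kn2.py 0 5
```

```text
0 line c [324.71028037 213.12538941] model c [327.60752047 214.89499585] ang -0.8560526489012965 theta 0.031 24
5 line c [328.83703704 212.17575758] model c [327.60752047 214.89499585] ang 0.3968529561562305 theta 1.1840000000000002 28
```

```bash
cat > plan.py <<'E'
from h import *
np.set_printoptions(precision=1,suppress=True)
a=np.load("fit.npy",allow_pickle=True).item()["A"]
def P(th,s,r=.115,n=.026): return w(a[:3],pan(a[3],a[4],n)+r*hd(th)+s*hy(th))[0]
if __name__=="__main__":
    p,R,s=tool()
    pts=[P(.085,.055,n=.1),P(.085,.055),P(.085,.028)]+[P(t,.026) for t in np.arange(.2,1.21,.1)]+[P(1.25,.026),P(1.3,.026)]
    for q in pts:
        print(q*1000, R.T@(q-p)*1000); p=q
E
python3 plan.py
```

```text
[538.9 311.7 213.3] [-30.1 110.8  25.9]
[571.9 317.7 147.3] [ 18.4  65.8 -28.5]
[574.7 290.8 146.3] [-23.7   1.  -12.9]
[578.2 275.7 146.7] [-12.6  -0.4  -9.1]
[580.  264.1 146.6] [-10.    0.1  -6.2]
[580.8 252.3 145.9] [-10.5   0.7  -5.2]
[580.5 240.6 144.7] [-10.9   1.2  -4.3]
[579.1 229.  143. ] [-11.2   1.7  -3.2]
[576.7 217.7 140.7] [-11.4   2.2  -2.2]
[573.3 206.7 138.1] [-11.4   2.7  -1.1]
[568.9 196.3 134.9] [-11.4   3.2  -0. ]
[563.6 186.4 131.4] [-11.2   3.6   1.1]
[557.4 177.2 127.4] [-10.9   4.    2.1]
[550.4 168.7 123.1] [-10.5   4.3   3.2]
[546.6 164.8 120.9] [-5.1  2.3  2. ]
[542.6 161.1 118.5] [-4.9  2.3  2.2]
```

Emit:
drive_tool:
  increments: "-11.7 50 -2.6 0 255; 0 50 0 0 255; 0 45 0 0 255; 0 20 0 0 255; 0 11.5 0 0 255; 0 0 0 0 255"
  squeeze: 20

```text
time: 9.82
position: [0.5729, 0.3175, 0.1492]
tool_rot: [-1.369, -0.908, 0.911]
ft_force: [0.5, -1.0, -0.1]
grip_width: 0.006
```

```bash
python3 snap.py 6; python3 - <<'E'
import cv2
s=cv2.imread("pics/side6.png")[190:330,200:340]; t=cv2.imread("pics/top6.png")[150:270,120:260]
import numpy as np
cv2.imwrite("pics/c6.png",np.hstack([cv2.resize(s,(400,400),interpolation=2),cv2.resize(t,(400,400),interpolation=2)]))
E
```

```text
[0.5734 0.3181 0.1504] x [0.3889 0.9213 0.0018] z [-0.9213  0.3889  0.002 ] ang 67.11327255098472 9.925 0.005079364637962034 [ 1.4317 -0.5303 -0.2634] [-0.5709  0.3708  0.0324  1.5307 -0.0153  1.2399  0.6357] [[154.7133 207.8753]] [[257.6693 272.7421]]
```

View pics/c6.png

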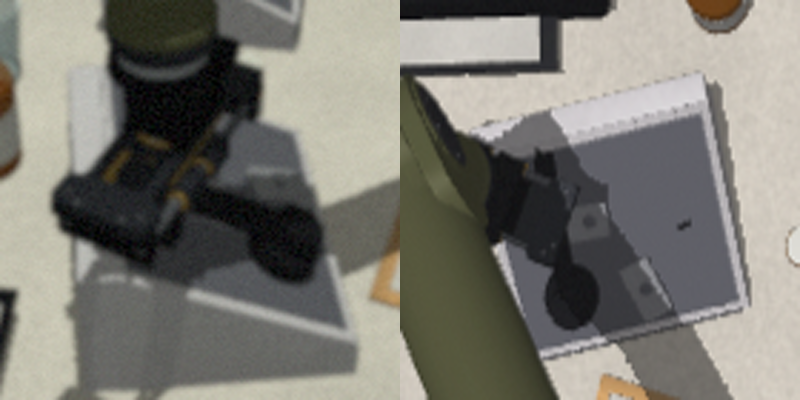

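Emit:
drive_tool:
  increments: "-12 3 -6.5 0 255; -11.7 0 -6.5 0 255; -12.6 0 -9.1 0 255; -10 0 -6.2 0 255; -10.5 0.7 -5.2 0 255; -10.9 1.2 -4.3 0 255; -11.2 1.7 -3.2 0 255; -11.4 2.2 -2.2 0 255; -11.4 2.7 -1.1 0 255; -11.4 3.2 0 0 255; 0 0 0 0 255"

```text
time: 11.3
position: [0.5688, 0.1942, 0.1334]
tool_rot: [-1.371, -0.906, 0.912]
ft_force: [-0.2, -0.1, -0.1]
grip_width: 0.002
```

```bash
python3 snap.py 7; python3 - <<'E'
import cv2
s=cv2.imread("pics/side7.png")[190:330,200:340]; t=cv2.imread("pics/top7.png")[150:270,120:260]
import numpy as np
cv2.imwrite("pics/c7.png",np.hstack([cv2.resize(s,(400,400),interpolation=2),cv2.resize(t,(400,400),interpolation=2)]))
E
```

```text
[0.5692 0.1952 0.1336] x [ 0.3893  0.9211 -0.0017] z [-0.9211  0.3893  0.0034] ang 67.08779503856586 11.4 0.009457811992754764 [ 0.0533 -0.6194 -0.4342] [-0.4416  0.2777  0.0801  1.6887 -0.0249  1.1798  0.8159] [[195.6403 208.4206]] [[263.9444 240.4791]]
```

View pics/c7.png

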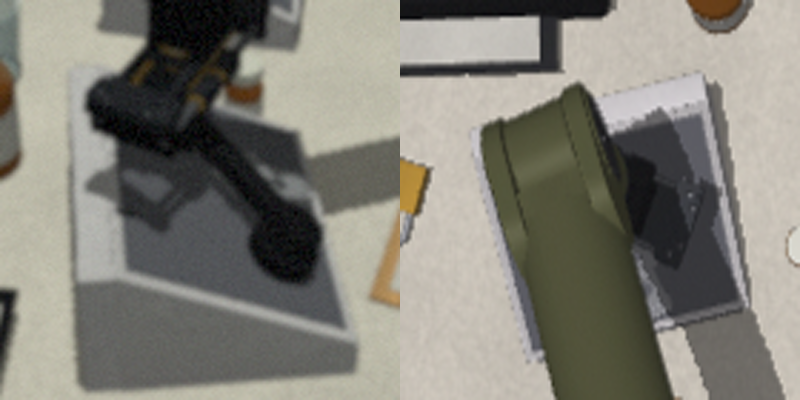

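Emit:
drive_tool:
  increments: "-11.2 3.6 1.1 0 255; -10.9 4 2.1 0 255; -5 2 1.6 0 255; 0 0 0 0 255; 8 0 -10 0 255; 10 -40 -10 0 255; 0 -60 0 0 255; 0 -60 0 0 255; 60 0 0 0 255; 60 0 0 0 255; 60 0 0 0 255; 0 0 0 0 255"

```text
time: 12.9
position: [0.6493, 0.3539, 0.279]
tool_rot: [-1.364, -0.909, 0.921]
ft_force: [-1.3, -0.1, -1.0]
grip_width: 0.005
```

```bash
python3 snap.py 8; cat > show.py <<'E'
from ov import *
a=np.load("fit.npy",allow_pickle=True).item()["A"]; k=sys.argv[1]; th=float(sys.argv[2])
s=handle(a[:3],a[3],a[4],th)
draw(cv2.imread(f"pics/top{k}.png"),"top",150,180,90,85,7,s,"pics/ht%s.png"%k)
draw(cv2.imread(f"pics/top{k}.png"),"top",165,190,70,65,11,[],"pics/hu%s.png"%k)
draw(cv2.imread(f"pics/side{k}.png"),"side",215,205,120,125,4,s,"pics/hs%s.png"%k)
E
python3 show.py 8 1.15
```

```text
[0.6505 0.3479 0.2821] x [ 0.388   0.9216 -0.0032] z [-0.9216  0.3881  0.0044] ang 67.16715142297986 13.0 0.005515778169562512 [-0.0971 -0.7063  0.9846] [-0.5557  0.5041  0.048   1.0838 -0.0247  1.5593  0.659 ] [[132.8138 177.6545]] [[216.6131 234.7896]]
```

View pics/ht8.png

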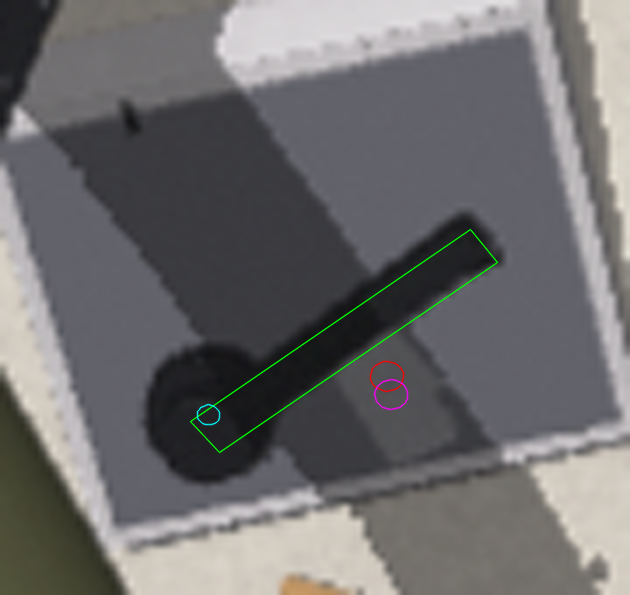

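View pics/hu8.png

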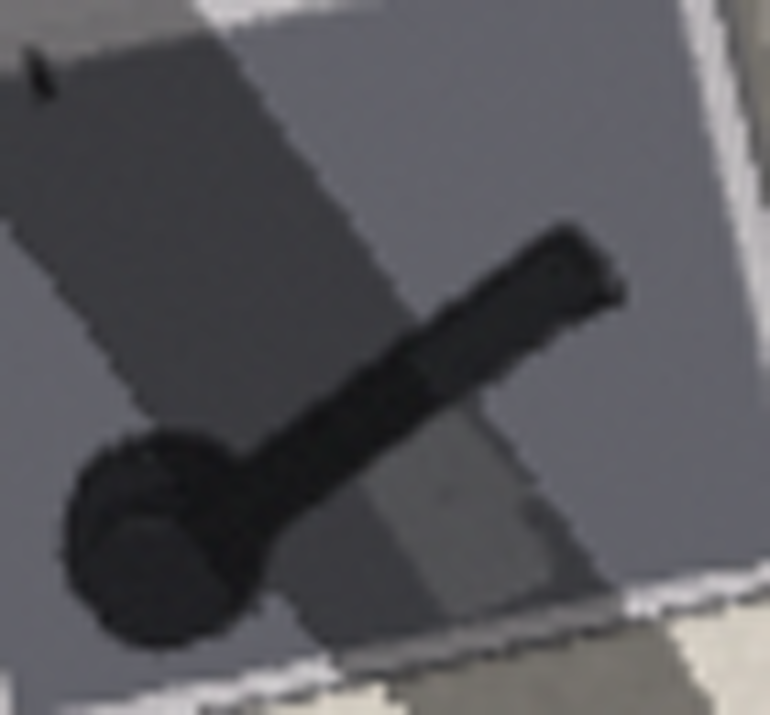

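Emit:
drive_tool:
  increments: "12 0 52 0 255; 12 0 52 0 255; 12 0 52 0 255; 12 0 52 0 255; 12 0 52 0 255; 12 0 52 0 255; 12 0 52 0 255; 12 0 52 0 255; 0 0 0 0 255"

```text
time: 14.12
position: [0.2991, 0.5999, 0.2867]
tool_rot: [-1.364, -0.913, 0.917]
ft_force: [-0.2, -0.5, -0.0]
grip_width: 0.005
```

```bash
python3 snap.py 9; python3 show.py 9 1.15
```

```text
[0.3052 0.5968 0.2865] x [0.3895 0.921  0.0005] z [-0.921   0.3895  0.002 ] ang 67.07846847853564 14.225 0.002148089944421479 [ 0.8014 -0.399  -0.2264] [-1.0447  0.3485 -0.1249  1.2903  0.0406  1.5048  0.0059] [[ 40.9709 306.5347]] [[432.6537 367.5882]]
```

View pics/hu9.png

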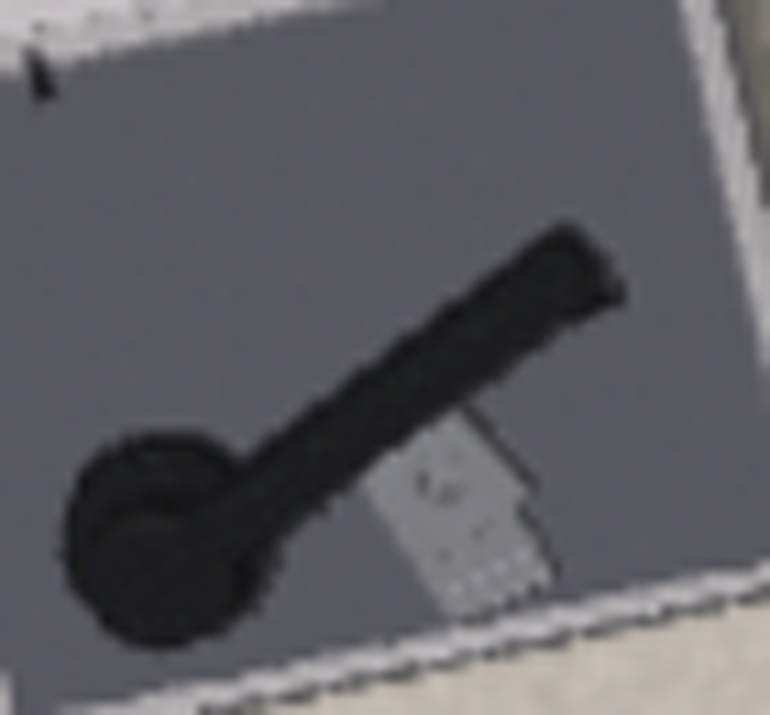

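View pics/hs9.png

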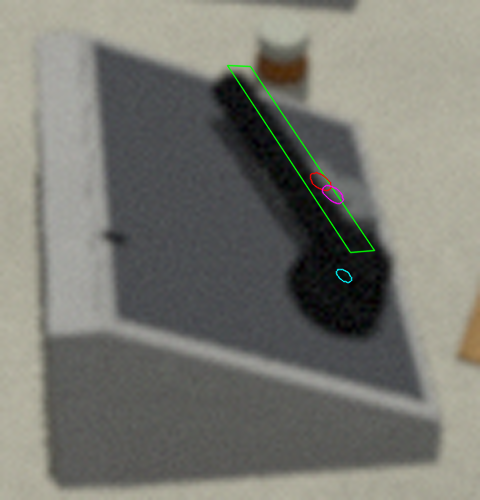

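```bash
cat > ang.py <<'E'
from h import *
import sys
a=np.load("fit.npy",allow_pickle=True).item()["A"]; k=sys.argv[1]; th0=float(sys.argv[2])
g=cv2.cvtColor(cv2.imread(f"pics/top{k}.png"),cv2.COLOR_BGR2GRAY).astype(np.float32)
def edge(side,n,th,r):  # point on bar edge
    return w(a[:3],pan(a[3],a[4],n)+r*hd(th)+side*.010*hy(th))[0]
rs=np.linspace(.06,.148,45)
for side,n in((-1,.044),(1,.022)):
    X=[]
    for r in rs:
        p=proj("top",edge(side,n,th0,r))[0]; e=proj("top",edge(side,n,th0,r+.01))[0]-p; nn=np.array([-e[1],e[0]])/np.hypot(*e)
        if nn@(proj("top",edge(side*2,n,th0,r))[0]-p)<0: nn=-nn
        t=np.arange(-4,4.01,.1); q=p+t[:,None]*nn
        v=cv2.remap(g,q[:,0].astype(np.float32)[None],q[:,1].astype(np.float32)[None],cv2.INTER_LINEAR)[0]
        lvl=55 
        i=np.nonzero((v[:-1]<lvl)&(v[1:]>=lvl))[0]
        if len(i): j=i[np.argmin(abs(t[i]))]; X.append((r,t[j]))
    X=np.array(X)
    A=np.c_[np.ones(len(X)),X[:,0]-.1]; c=np.linalg.lstsq(A,X[:,1],rcond=None)[0]
    for _ in range(3):
        m=abs(X[:,1]-A@c)<.4; c=np.linalg.lstsq(A[m],X[m,1],rcond=None)[0]
    px=np.linalg.norm(proj("top",edge(side,n,th0,.1))-proj("top",edge(side,n,th0,.11)))/.01
    print("side",side,"offset px",c[0],"mm",c[0]/px*1000,"outward; slope dth",c[1]/px,"n",m.sum())
E
python3 ang.py 9 1.15; python3 ang.py 5 .085;python3 ang.py 0 .085
```

```text
side -1 offset px -0.6800211416490459 mm -2.171781225734998 outward; slope dth 0.007933601555226603 n 43
side 1 offset px -0.19931488801053682 mm -0.6424327022887313 outward; slope dth 0.03705199185265257 n 45
side -1 offset px 0.3563904196693554 mm 1.172018696149804 outward; slope dth 0.016291032263427048 n 41
side 1 offset px 2.5198879669155922 mm 8.381725357654567 outward; slope dth 0.026371603849750923 n 42
side -1 offset px 0.8767534773601707 mm 2.8832746635945297 outward; slope dth 0.06416090266745485 n 26
side 1 offset px 1.7287224403503534 mm 5.750127348862568 outward; slope dth 0.025717750468374382 n 43
```

```bash
cat > eye.py <<'E'
from h import *
np.set_printoptions(precision=2,suppress=True)
a=np.load("fit.npy",allow_pickle=True).item()["A"]
def eye(th,n): return proj("top",w(a[:3],pan(a[3],a[4],n)+.075*hd(th)-.034*hy(th)))[0]
if __name__=="__main__":
    h=eye(1.3,.014); print("hasp",h,"hu",(h-[165,190]+.5)*11)
    for t in (1.08,1.1,1.12,1.14,1.16,1.18,1.2,1.25,1.28,1.3,1.32): print(t,eye(t,.02)-h,(eye(t,.02)-[165,190]+.5)*11)
E
python3 eye.py
python3 - <<'E'
import cv2
for k,x,y in((9,192,222),(0,192,222)):
    g=cv2.imread(f"pics/top{k}.png",0)[y:y+24,x:x+26]; print(k); print('\n'.join(' '.join('%3d'%v for v in r) for r in g))
E
```

```text
hasp [205.41 235.87] hu [450.   510.11]
1.08 [-1.09 -4.19] [438.03 464.01]
1.1 [-0.94 -3.74] [439.64 468.95]
1.12 [-0.81 -3.29] [441.14 473.92]
1.14 [-0.68 -2.84] [442.53 478.91]
1.16 [-0.56 -2.38] [443.81 483.92]
1.18 [-0.46 -1.92] [444.97 488.94]
1.2 [-0.36 -1.47] [446.02 493.98]
1.25 [-0.17 -0.32] [448.15 506.64]
1.28 [-0.08  0.38] [449.08 514.26]
1.3 [-0.04  0.84] [449.56 519.35]
1.32 [-0.01  1.3 ] [449.93 524.44]
9
 89  90  89  89  89  89  86  61  32  25  28  29  30  30  30  30  29  28  30  39  56  82  84  89  88  89
 88  89  88  88  86  62  47  33  23  28  31  29  29  29  29  28  28  29  39  56  85  89  89  89  89  89
 89  88  88  85  62  31  24  24  31  28  32  30  30  28  28  28  33  44  57  84  88  89  89  89  89  89
 89  89  86  61  32  24  29  28  29  30  28  27  29  28  31  40  55  83  83  88  89  89  89  89  89  89
 86  62  47  33  26  27  30  30  29  30  29  29  28  31  40  57  84  89  88  89  88  89  88  88  87  89
 61  32  23  27  29  28  30  26  28  26  31  30  40  62  87  60  67  88  89  89  89  89  88  89  87  89
 31  26  27  29  30  30  29  28  30  27  32  51  77 
[... 3617 characters left out ...]
  88  90 111 124 124 120 119 119 120 124 124 121 122 123 110  71  86  88  88
 87  87  88  87  87  88  87  87  88  94 110 123 124 124 126 124 122 125 122 124 139 118  81  80  87  87
 87  87  88  87  87  87  87  87  87  88  96 122 123 123 124 125 123 127 140 124 127 124 117  67  87  88
 87  87  87  87  87  87  87  87  89  86  91 110 122 124 123 127 140 124 128 124 125 128 131  79  87  87
 87  88  87  87  88  87  88  87  87  88  87  97 121 126 140 124 128 123 125 127 131  84  99  87  88  87
 88  87  87  87  88  88  87  87  88  88  87  88 101 123 127 124 124 127 130  91  99  83  87  87  86  94
 87  87  88  87  88  87  87  88  87  88  87  86  91 113 125 123 112  91  99  90 107 122 128 157 156 155
```

```bash
cat > p2.py <<'E'
from plan import *
p,R,s=tool(); np.set_printoptions(precision=1,suppress=True)
pts=[P(1.1,.06,n=.029)+[0,0,.14],P(1.1,.06,n=.029)]+[P(t,.026,n=.029) for t in (1.15,1.2,1.25,1.28,1.3,1.32)]
for q in pts: print(q*1000,R.T@(q-p)*1000); p=q
E
python3 p2.py
```

```text
[579.9 196.9 283.8] [-261.4    1.7 -408.8]
[579.9 196.9 143.8] [ -0.1 140.   -0.3]
[552.6 172.6 128. ] [-33.   15.9  15.6]
[549.  168.5 125.8] [-5.2  2.2  1.7]
[545.2 164.6 123.5] [-5.1  2.3  2. ]
[542.9 162.3 122.2] [-3.   1.4  1.3]
[541.3 160.9 121.2] [-2.   0.9  0.9]
[539.6 159.5 120.3] [-1.9  0.9  1. ]
```

Emit:
drive_tool:
  increments: "-32.7 0 -51 0 255; -32.7 0 -51 0 255; -32.7 0 -51 0 255; -32.7 0 -51 0 255; -32.7 0 -51 0 255; -32.7 0 -51 0 255; -32.7 0 -51 0 255; -32.5 0 -51 0 255; 0 0 0 0 255; 0 50 0 0 255; 0 50 0 0 255; 0 30 0 0 255; 0 10 0 0 255; 0 0 0 0 255"

```text
time: 15.98
position: [0.5782, 0.1977, 0.1446]
tool_rot: [-1.37, -0.907, 0.911]
ft_force: [-0.2, 0.1, -0.8]
grip_width: 0.008
```

```bash
python3 - <<'E'
from plan import *
p,R,s=tool(); print(p*1000, s["ft_force"])
for t in (1.15,1.2,1.25,1.28,1.29): q=P(t,.026,n=.029); print(t,R.T@(q-p)*1000); p=q
E
```

```text
[578.2 197.7 144.6] [-0.2  0.1 -0.8]
1.15 [-33.   16.7  13.7]
1.2 [-5.2  2.2  1.7]
1.25 [-5.1  2.3  2. ]
1.28 [-3.   1.4  1.3]
1.29 [-1.   0.5  0.5]
```

Emit:
drive_tool:
  increments: "-11 5.6 4.6 0 255; -11 5.6 4.6 0 255; -11 5.5 4.5 0 255; -5.2 2.2 1.7 0 255; -5.1 2.3 2 0 255; -3 1.4 1.3 0 255; 0 0 0 0 255; 0 0 0 0 255"

```text
time: 16.98
position: [0.5426, 0.1631, 0.1215]
tool_rot: [-1.369, -0.908, 0.912]
ft_force: [0.0, 1.0, 0.9]
grip_width: 0.003
```

Emit:
drive_tool:
  increments: "15 -6 -6 0 255; 15 -30 -8 0 255; 5 -60 -3 0 255; 0 -60 0 0 255; 32.7 0 51 0 255; 32.7 0 51 0 255; 32.7 0 51 0 255; 32.7 0 51 0 255; 32.7 0 51 0 255; 32.7 0 51 0 255; 32.7 0 51 0 255; 0 0 0 0 255"

```text
time: 18.48
position: [0.3267, 0.5424, 0.2774]
tool_rot: [-1.364, -0.913, 0.922]
ft_force: [0.4, -0.1, 0.8]
grip_width: 0.002
```

```bash
python3 snap.py 10; python3 show.py 10 1.28; python3 ang.py 10 1.28; python3 -c "
import cv2
g=cv2.imread('pics/top10.png',0)[222:246,192:218]; print('\n'.join(' '.join('%3d'%v for v in r) for r in g))"
```

```text
[0.3324 0.5381 0.2778] x [ 0.3876  0.9218 -0.0026] z [-0.9218  0.3876  0.0029] ang 67.19257023903721 18.575 0.004446972704833014 [ 0.9711 -0.308   0.2923] [-0.9615  0.27   -0.1207  1.4073  0.0296  1.4692  0.0918] [[ 64.1146 295.3173]] [[402.5046 332.9053]]
side -1 offset px -1.172247310630834 mm -3.7129810121307036 outward; slope dth -0.02530976631400265 n 41
side 1 offset px 0.025753184014057205 mm 0.08231903287401983 outward; slope dth 0.04512526111417116 n 45
 89  89  89  88  88  89  90  89  89  88  89  90  86  61  33  33  26  29  28  29  31  30  31  28  29  30
 89  88  89  89  89  88  89  89  89  90  86  63  47  33  23  30  30  30  29  30  31  29  31  29  29  30
 89  89  88  89  89  88  89  89  85  62  46  32  21  27  29  29  31  29  30  29  30  28  29  30  37  47
 88  89  89  88  88  89  87  74  61  33  25  27  29  30  30  31  27  29  30  29  28  30  28  39  57  82
 89  88  89  89  89  86  62  40  33  25  29  28  30  30  29  30  30  29  31  29  28  46  82  83  85  89
 89  89  89  86  63  46  33  25  27  29  29  29  30  30  27  29  27  29  31  41  56  84  89  90  88  89
 90  86  
[... 1162 characters left out ...]
  89  93 112 125 126 126 126 126 126 125 127 122 106 125 111  74  89  88  88
 89  89  90  89  89  89  89  89  89  95 112 124 127 126 127 127 126 122 107 123 142 121  82  81  89  89
 89  89  89  89  90  89  89  88  90  90  99 124 125 126 127 124 110 128 138 126 130 127 119  67  89  89
 88  89  89  89  89  89  88  88  89  88  92 112 123 125 125 129 139 127 130 126 127 130 134  81  88  89
 89  89  89  89  90  89  89  89  88  89  90  98 124 128 143 126 131 127 126 130 134  85 102  88  89  89
 89  89  89  90  89  89  90  88  89  89  89  90 102 126 130 126 127 128 133  92 101  85  89  89  89  96
 88  90  89  88  89  88  88  89  90  90  89  90  93 114 127 126 115  92 101  91 109 124 130 160 159 159
```

View pics/ht10.png

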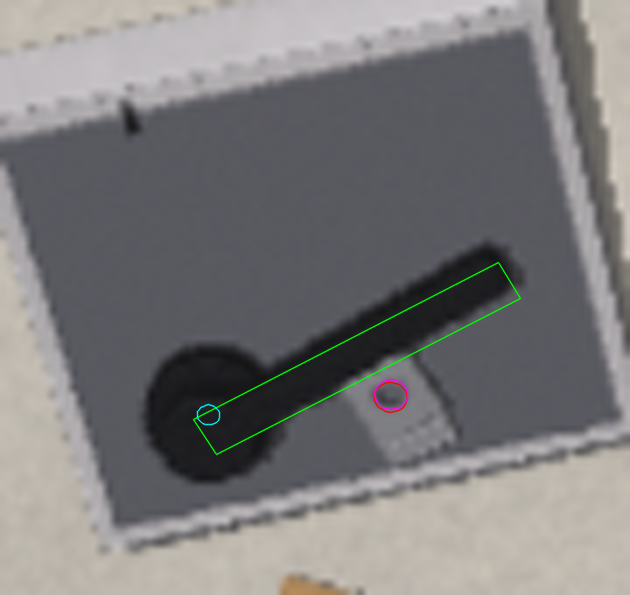

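View pics/hu10.png

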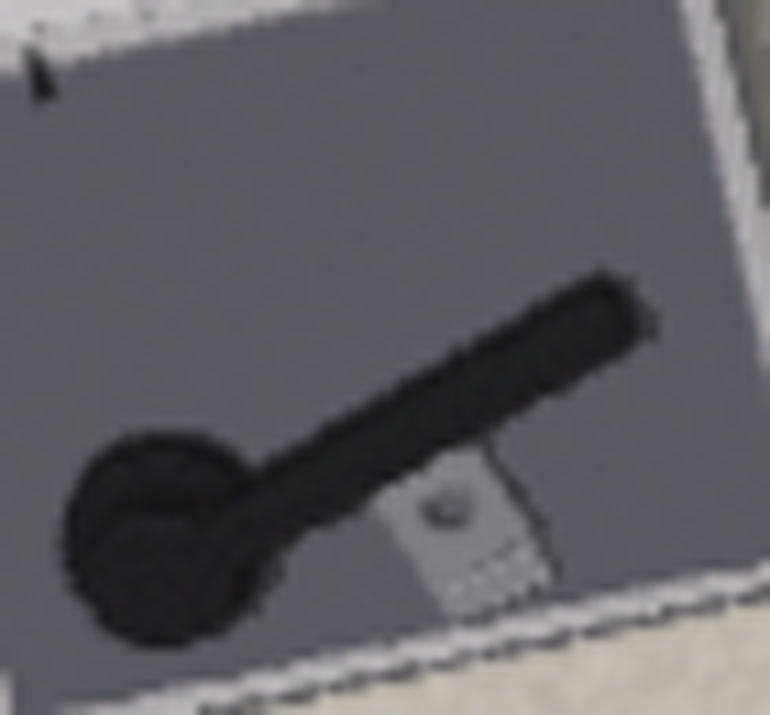

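```bash
python3 - <<'E'
from plan import *
p,R,s=tool()
print(R.T@(P(1.2,.06,n=.029)+[0,0,.12]-p)*1000)
E
```

```text
[-231.    17.2 -360. ]
```

Emit:
drive_tool:
  increments: "-33 0 -51.4 0 255; -33 0 -51.4 0 255; -33 0 -51.4 0 255; -33 0 -51.4 0 255; -33 0 -51.4 0 255; -33 0 -51.4 0 255; -33 0 -51.4 0 255; 0 0 0 0 255; 0 50 0 0 255; 0 50 0 0 255; 0 27 0 0 255; 0 10 0 0 255; 0 0 0 0 255; 0 0 0 0 255"

```text
time: 20.32
position: [0.5748, 0.1859, 0.1422]
tool_rot: [-1.37, -0.91, 0.91]
ft_force: [0.1, 0.3, -0.0]
grip_width: 0.001
```

```bash
python3 - <<'E'
from plan import *
p,R,s=tool(); print(p*1000, s["ft_force"])
for t in (1.24,1.28,1.31,1.335): q=P(t,.026,n=.029); print(t,q*1000,R.T@(q-p)*1000); p=q
E
```

```text
[574.8 185.9 142.2] [ 0.1  0.3 -0. ]
1.24 [546.  165.3 124. ] [-30.1  18.2  18.5]
1.28 [542.9 162.3 122.2] [-4.   1.8  1.7]
1.31 [540.4 160.2 120.7] [-2.9  1.4  1.4]
1.335 [538.4 158.5 119.6] [-2.4  1.2  1.2]
```

Emit:
drive_tool:
  increments: "-10 6 6.2 0 255; -10 6 6.2 0 255; -10.1 6.2 6.1 0 255; -4 1.8 1.7 0 255; -2.9 1.4 1.4 0 255; -2.4 1.2 1.2 0 255; 0 0 0 0 255; 0 0 0 0 255"

```text
time: 21.32
position: [0.5374, 0.1584, 0.118]
tool_rot: [-1.369, -0.908, 0.912]
ft_force: [1.4, 1.7, 0.9]
grip_width: 0.003
```

Emit:
drive_tool:
  increments: "15 -6 -6 0 255; 15 -30 -8 0 255; 5 -60 -3 0 255; 0 -60 0 0 255; 32.7 0 51 0 255; 32.7 0 51 0 255; 32.7 0 51 0 255; 32.7 0 51 0 255; 32.7 0 51 0 255; 32.7 0 51 0 255; 32.7 0 51 0 255; 0 0 0 0 255"

```text
time: 22.82
position: [0.3215, 0.5374, 0.2739]
tool_rot: [-1.364, -0.912, 0.922]
ft_force: [0.4, -0.2, -0.9]
grip_width: 0.003
```

```bash
python3 snap.py 11; python3 show.py 11 1.30; python3 ang.py 11 1.3; python3 -c "
import cv2
g=cv2.imread('pics/top11.png',0)[230:244,200:214]; print('\n'.join(' '.join('%3d'%v for v in r) for r in g))"; python3 kn2.py 11
```

```text
[0.3271 0.5331 0.2742] x [ 0.3876  0.9218 -0.0029] z [-0.9218  0.3876  0.0028] ang 67.19228980478414 22.925 0.009451128244033071 [ 1.1976 -1.1097  1.3608] [-0.9533  0.2565 -0.1334  1.4312  0.0314  1.4593  0.0867] [[ 66.4761 297.0545]] [[404.9622 331.7939]]
side -1 offset px 0.09543258673693827 mm 0.3019376435835124 outward; slope dth 0.012401258485884711 n 45
side 1 offset px -1.3195028142589103 mm -4.2130189127262865 outward; slope dth 0.009569665237318998 n 40
 30  28  31  28  30  29  30  30  31  31  40  56  83  90
 30  30  27  28  30  30  29  29  48  60  82  85  89  89
 29  30  27  30  30  31  64 116 110  65  68  88  89  89
 29  30  30  33  63 115 117 127 123  89  74  89  89  89
 31  31  64 115 118 127 126 126 127 117  90  67  88  88
 50  79 120 129 122 100 109 121 126 125 104  70  68  89
117 121 128 118  83  89  92  99 118 126 121  91  65  88
126 127 125 104  60  67  89  92 107 125 126 116  65  68
114 126 125 110  69  82  88 106 111 124 124 122  92  90
 98 125 126 122 104 102  97 111 124 125 123 125 117  95
 92 113 126 127 123 124 123 122 127 125 124 123 125 116
 89  96 113 125 127 127 128 126 125 125 123 108 126 127
 89  89  98 122 125 126 127 127 123 109 125 122 127 130
 89  90  92 112 125 126 122 109 124 123 126 130 133  84
11 line c [328.8481215  212.16786571] model c [327.60752047 214.89499585] ang 0.39557200328687425 theta 1.183 25
```

View pics/hu11.png

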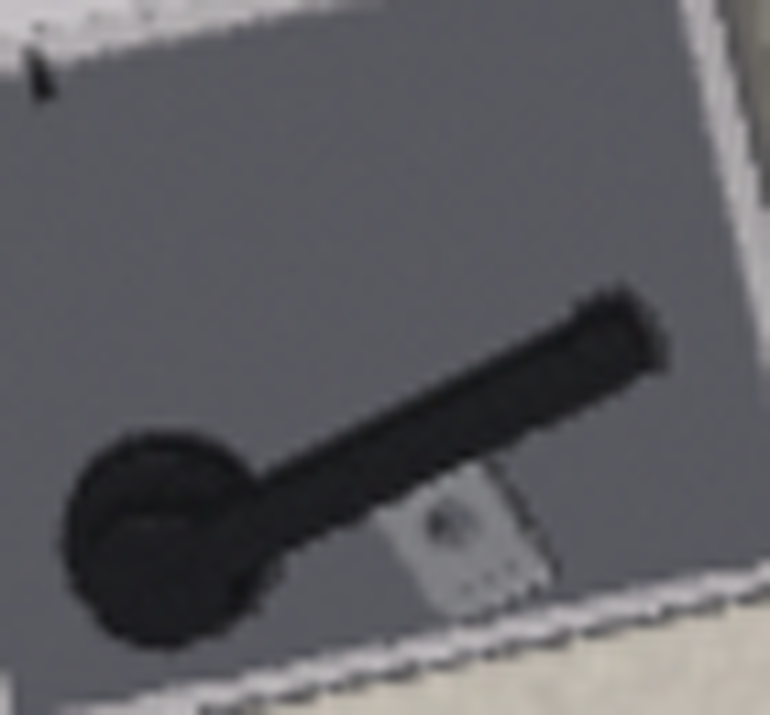

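View pics/ht11.png

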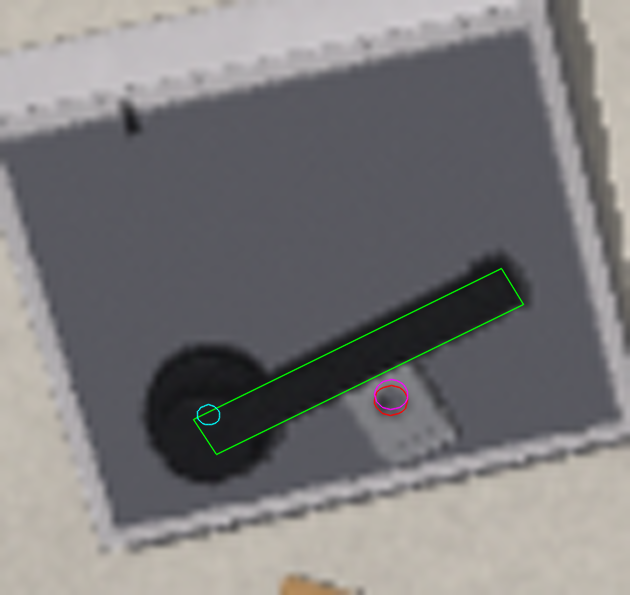

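```bash
python3 - <<'E'
import cv2,numpy as np
r=[cv2.resize(cv2.imread(f"pics/side{k}.png")[230:280,275:325],(390,390),interpolation=2) for k in(0,11)]
cv2.imwrite("pics/sc.png",np.hstack(r))
t=[cv2.resize(cv2.imread(f"pics/top{k}.png")[222:247,192:217],(390,390),interpolation=2) for k in(0,11)]
cv2.imwrite("pics/tc.png",np.hstack(t))
from h import *
a=np.load("fit.npy",allow_pickle=True).item()["A"]
for th,n in((1.3,.014),(1.3,.020),(1.34,.020)):
    print(th,n,proj("side",w(a[:3],pan(a[3],a[4],n)+.075*hd(th)-.034*hy(th)))[0]-[275,230])
# refine lug-hole: darkness-weighted centroid
for k in(0,11):
    g=cv2.imread(f"pics/top{k}.png",0).astype(float)[232:241,201:210]; W=np.clip(118-g,0,None); m=np.zeros_like(W)
    yy,xx=np.mgrid[232:241,201:210]; c=np.array([205.4,236.4] if k==0 else [205.4,237.1])
    for _ in range(5):
        M=W*((np.hypot(xx-c[0],yy-c[1])<3.2)); c=np.array([(M*xx).sum(),(M*yy).sum()])/M.sum()
    print(k,c)
E
python3 show.py 11 1.3
```

```text
1.3 0.014 [22.73620936 23.08516079]
1.3 0.02 [23.8945036  21.50592742]
1.34 0.02 [25.02296708 22.00803167]
0 [205.25441696 236.46996466]
11 [205.1847619  237.18095238]
```

View pics/sc.png

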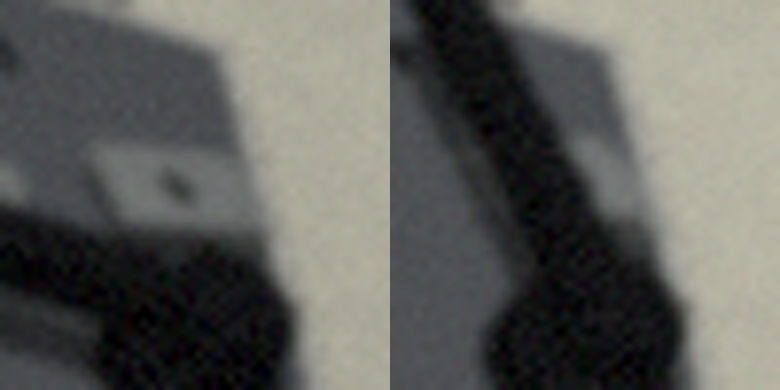

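View pics/tc.png

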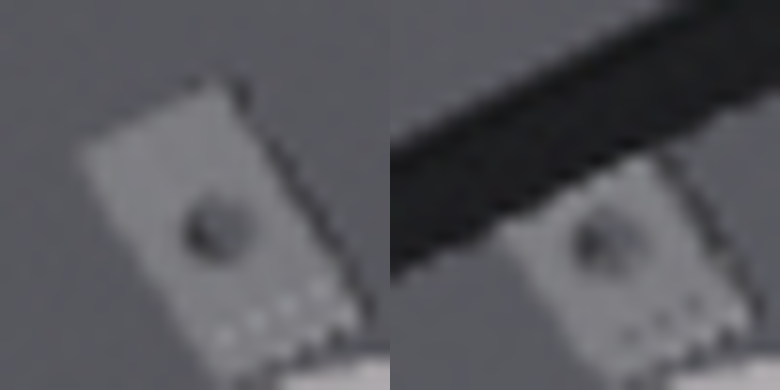

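View pics/side11.png

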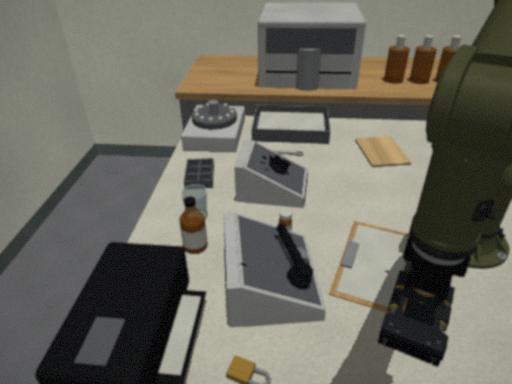

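View pics/top11.png

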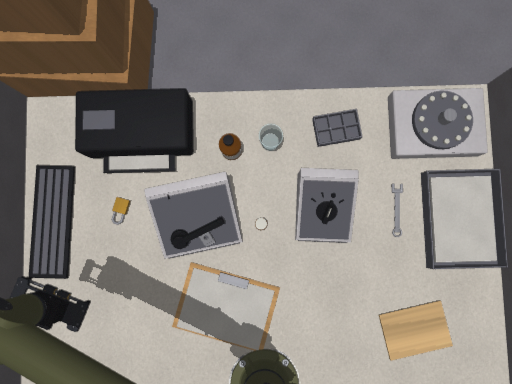

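```bash
python3 -c "
from bench import workorder
print(workorder.close_job())"
```

```text
the job is handed in; nothing more can be done
None
```

I turned the selector to standby first, then swung the isolator handle clockwise to off in three pushes. I backed the arm well clear and handed the job in at about 23 s of the 51 s limit. No verdict was reported.

| Check (last pictures) | Measured | Target |
|---|---|---|
| Selector angle | about 1.18 rad, unchanged after the handle moves | 1.20 rad (stud) |
| Handle angle, from the slope of the bar's edges | about 1.30 rad | 1.30 rad |
| Handle angle, from the position of the bar's edges | about 1.32 rad | 1.30 rad |
| Lug hole shift against the hasp hole, in the top view | 0.7 px | 0.84 px expected at 1.30 rad |

- **Disagreement:** the two handle-angle readings differ by about 0.02 rad. Going by the hole sizes, a 10 mm shackle has about ±0.06 rad of play.
- **Holes:** the panel shows through both holes in the top view. The side camera could not confirm this, because the bar hides the holes there.
- **Model fit:** my box model was off by 1 to 2.5 px at some corners, so I relied on the holes, marks and bar rather than the box outlines.
- **Rest of the bench:** by eye, nothing else on the bench had moved. The wrist force readings I saw at the end of each move stayed around 10 N or below. The gripper ended touching nothing.

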